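Sort a gripper strip-down into tray, dish and hopper

TASK

Sort the parts from the stripped-down gripper: lay the larger shaft collar flat in the wider bay of the blue tray and the smaller collar flat in the narrower bay, stand the black coupler upright on the floor of the white drip dish, and drop both worn bronze gear segments through the brass funnel into the scrap hopper. Any order will do; leave the grease jar and the spanner where they are.

Things in the scene. Friction and masses are not known exactly. Their poses are not given: they have to be found in the camera images.
- collar_large: larger stainless shaft collar: a plain thick ring lying flat, outside diameter 50 mm, bore 25 mm, 20 mm high, about 0.22 kg. Origin: centre of its underside, z up along the bore.
- collar_small: smaller stainless shaft collar: a plain thick ring lying flat, outside diameter 32 mm, bore 15 mm, 16 mm high, about 0.08 kg. Origin: centre of its underside, z up along the bore.
- coupler: black hydraulic quick coupler, standing upright: a stepped round body 64 mm high; foot 36 mm diameter up to 16 mm, sleeve 34 mm diameter from 18 to 50 mm (grip here), nose 24 mm diameter above 52 mm; about 0.24 kg. Origin: centre of its underside, z up its axis.
- gear_a: worn bronze gear segment (arc of a spur gear; two alike), lying flat, 18 mm thick, 60 mm long round the arc (local y), web 22 mm wide (local x) plus 6 mm teeth on the outer side (local +x); about 0.2 kg. Origin: middle of the web, on the underside, z up. Grip from above along local x: there it spans local x = -11 to +17 mm.
- gear_b: worn bronze gear segment (arc of a spur gear; two alike), lying flat, 18 mm thick, 60 mm long round the arc (local y), web 22 mm wide (local x) plus 6 mm teeth on the outer side (local +x); about 0.2 kg. Origin: middle of the web, on the underside, z up. Grip from above along local x: there it spans local x = -11 to +17 mm.
- tray: blue bolt tray, open on top, fixed, 112 mm (local x) by 138 mm (local y), walls 24 mm high, 4 mm thick, floor 3 mm thick. A dividing wall along local x makes two bays, each 104 mm long in x: the wider, 74 mm, centred at local y = +28 mm; the narrower, 52 mm, centred at local y = -39 mm. Origin: centre of its underside, z up. A small lip sticks out of its -x side.
- dish: round white enamelled drip dish, open on top, fixed to the bench, 132 mm across the rim, flat floor about 110 mm across, 22 mm high, walls and floor 3 mm thick. Origin: centre of its underside, z up.
- hopper: grey parts hopper with a wide brass funnel set into its lid, fixed. Hopper 130 by 130 mm, 48 mm high, hollow, floor 4 mm thick; funnel mouth 142 mm across at 80 mm above the bench, narrowing to an open neck 84 mm across at 48 mm, through which parts drop into the hopper. Origin: centre of its underside, below the funnel axis, z up.
- grease_jar: bystander: closed jar with a black cap, 60 mm diameter, 70 mm high, beyond the work. Origin: centre of its underside.
- spanner: bystander: steel spanner 150 mm long lying flat beyond the work. Its length is local x. Origin: about the middle of its underside.
Things that resemble listed ones, but are neither listed nor needed, are in the scene too. Of the things shaped like the hopper, the grey one is meant.

How it is judged (in metres and radians):
At the end, for the whole second after the job is handed in: Larger collar flat (0.15 rad) on the floor of the tray's wider bay, smaller one in the narrower; coupler upright (0.12 rad) on the dish floor, within 45 mm of its centre; both gear segments inside the hopper, origins less than 55 mm above the bench; all released and at rest (x of collar_large in the frame of tray between -0.04 and 0.04 m and y of collar_large in the frame of tray between 0.013 and 0.043 m and z of collar_large in the frame of tray between -0.001 and 0.008 m and angle between each of collar_large, collar_small's own z axis and vertical below 0.15 rad and linear speed of each of collar_large, collar_small, coupler, gear_a, gear_b below 0.02 m/s and angular speed of each of collar_large, collar_small, coupler, gear_a, gear_b below 0.2 rad/s and x of collar_small in the frame of tray between -0.04 and 0.04 m and y of collar_small in the frame of tray between -0.053 and -0.025 m and z of collar_small in the frame of tray between -0.001 and 0.008 m and horizontal distance between coupler and dish below 0.045 m and z of coupler in the frame of dish between -0.001 and 0.009 m and angle between coupler's own z axis and vertical below 0.12 rad and x of gear_a in the frame of hopper between -0.062 and 0.062 m and y of gear_a in the frame of hopper between -0.062 and 0.062 m and z of each of gear_a, gear_b in the frame of hopper below 0.055 m and x of gear_b in the frame of hopper between -0.062 and 0.062 m and y of gear_b in the frame of hopper between -0.062 and 0.062 m); the robot touches nothing.
It fails at once if the grease jar is pushed more than 20 mm from its place (distance of grease_jar from where it was at the start of the episode above 0.02 m).
It fails at once if the spanner is pushed more than 20 mm from its place (distance of spanner from where it was at the start of the episode above 0.02 m).
It also fails if it takes over 128 s, if anything falls off the work surface, if the arm or the gripper's body presses on something with over 40 N, if the wrist force passes 120 N, or if a joint passes its speed limit or range.

ROBOT

A 6-joint arm with a two-finger parallel gripper is mounted at the origin on the work surface. World frame = base frame: x ahead of the robot, y to its left, z up, the work surface at z = 0. Lengths are in mm, angles in rad, forces in N, time in s.
With the tool pointing down it reaches from about 400 to 925 mm from the base axis. Payload 12.5 kg.
Tool frame: the origin (TCP) lies between the finger pads; the fingertips stand 25 mm ahead of it and the grasp point (between the pads) lies 6 mm ahead of it; z points along the fingers, y is the line along which they close (so a half turn about z gives the same grasp; the last joint's range is limited). The gripper opens to 95 mm and grips with 3 to 60 N. Pads are 20 mm wide; open, the fingers measure 119 mm over their backs; the gripper's body (75 mm by 180 mm) begins 59 mm behind the grasp point.
Start: joints at [1.188, 0.491, 1.559, -0, 1.092, -0.106], TCP at [170.782, 601.234, 200.061] pointing down, gripper open.
Joint ranges: [-3.1, 3.1], [-0.84, 2.19], [0.05, 2.79], [-1.13, 4.28], [0.06, 2.93], [-2.69, 2.69]. Speed limits (rad/s): [2.22, 2.22, 2.79, 3.14, 3.14, 3.14].

INTERFACE

Orientations are given as a rotation vector (axis times angle).
In Python, from cell import robot, optics gives the robot as it stands.
- The arm moves only by the tool arm_command, never from a script. Its argument "motion" is text: rows parted by semicolons, each of 7 numbers parted by spaces: the turn, a rotation vector about the tool's x, y, z as a fraction of full scale, then the shift along the tool's x, y, z as a fraction of full scale, then the closure, from 0 (fully open) to 1 (shut). In form: rx ry rz dx dy dz hand; .... A call has 1 to 20 rows; each row is the pose to reach, as a shift and turn from the pose commanded when the call began, along the tool's axes at that moment; what a row does not reach only later rows make up. Full scale, the value 1, is 300 mm for a shift and 30 degrees for a turn. A row lasts 1/8 s, in which the tool goes at most 62.5 mm and 10.7 degrees, less where a joint would pass 70% of its speed; a pose out of reach is approached as far as the arm can. A call with a number of a shift or a turn outside -1 to 1 is refused whole. A call with a gripper value outside its range is refused whole. The fingers move at their own pace and stop on an object; the grip force is fixed at half the most. Time passes only in rows, so rows that repeat a pose let the fingers close. It gives the time, the measured TCP pose, the force, the opening and the grip force at its end, in the units of the state.
- robot.get_obs(): the state, without advancing time (a new reading comes with each control period).
- optics.get_image(name): name is "side" or "top"; returns a dict with "color" (420x560x3 uint8, red, green, blue), "K" (3x3 intrinsics, pixels), "position" and "rotation" of the camera in the world. Camera axes: x right, y up, looking along -z (the intrinsics and any distortion apply to the point x, -y, -z); pixel columns grow to the right and rows downward; lengths in mm; the calibration is good to about 2 mm. A picture is of the moment at which its call begins. There is no depth.
- robot.finish_job(): hands the job in; it is judged then, once.
The state is a dict: "time_s": time; "qpos": joint angles; "qvel": joint speeds; "effort": joint torques, N m; "ee_pos": TCP position; "tool_rot": TCP orientation; "contact_force": force on the tool from outside, world axes, zero at the start; "ft_torque": the same for the moment, N m; "opening": finger opening in mm; "gripper_force": force on a finger pad.
Only numpy, scipy, OpenCV 4.12 (cv2) and the standard library are available. Lean on these libraries where they do the work, as an engineer would, in place of code of your own. Each camera call takes 0.05 s, during which the arm holds its last target. There are 200 camera calls.

## Working session

There is one attempt and no reset: what is moved stays moved. The work goes in short steps, Python scripts to look and compute and a tool call to move; the robot and the scene stay as the last step left them, time stands still between calls to the robot, and variables do not carry over. Pictures are saved under pics/ and viewed, at most 14 in all, crops included, and the job is handed in when it is done.

Besides the shell and the picture viewer there is one more tool, called after ">>>" as name(argument=value, ...) on one line, values as JSON. arm_command: Moves the arm, as the interface text tells. Shift numbers are shares of 300 mm and turn numbers shares of 30 degrees, none past 1 either way. Its arguments: {"type":"object","properties":{"motion":{"type":"string"}},"required":["motion"]}

```bash
ls; mkdir -p pics
python3 - <<'E'
from cell import robot, optics
import cv2,numpy as np,pickle
d={}
for n in("top","side"):
    r=optics.get_image(n);d[n]=r
    cv2.imwrite(f"pics/{n}0.png",r["color"][:,:,::-1]);print(n,{k:np.round(v,3).tolist() for k,v in r.items() if k!="color"})
pickle.dump(d,open("im0.pkl","wb"));print(robot.get_obs())
E
```

```text
pics
top {'K': [[429.174, 0.0, 275.918], [0.0, 429.174, 211.381], [0.0, 0.0, 1.0]], 'position': [315.565, -59.285, 1240.364], 'rotation': [0.162, -0.159, -1.59]}
side {'K': [[498.411, 0.0, 283.054], [0.0, 498.411, 207.477], [0.0, 0.0, 1.0]], 'position': [267.048, 779.014, 890.398], 'rotation': [0.202, -1.096, -2.587]}
{'time_s': 0.1, 'qpos': array([ 1.18838101e+00,  4.91466938e-01,  1.55941295e+00, -2.54079364e-05,
        1.09167110e+00, -1.05584773e-01]), 'qvel': array([-1.94823562e-04, -1.70905992e-03, -8.11157963e-05, -3.80384656e-04,
        9.54660246e-04, -7.87634682e-04]), 'effort': array([ 1.57836126e-03, -6.13628697e+01, -2.58608490e+01,  6.93543465e-02,
        4.70585749e-02, -2.27899125e-05]), 'ee_pos': array([170.70497128, 600.99252244, 199.5318593 ]), 'tool_rot': array([-4.33410006e-01, -3.11134068e+00,  1.46922319e-03]), 'contact_force': array([-0.06604028,  0.13070242, -0.37643027]), 'ft_torque': array([-0.00070257,  0.01633146, -0.01428163]), 'gripper_force': 0.0, 'opening': 95.03857140405958}
```

View pics/top0.png

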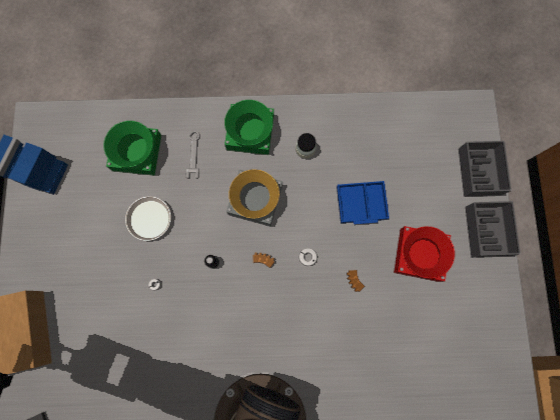

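View pics/side0.png

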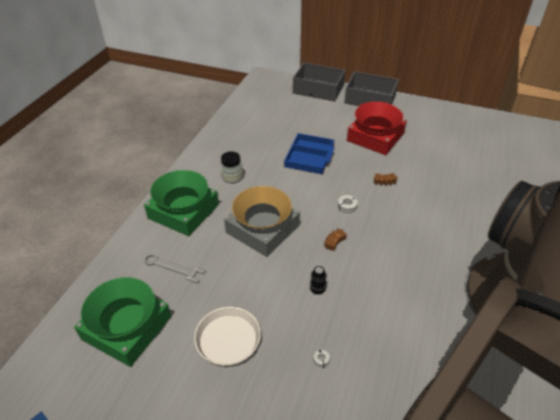

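The top view shows the small collar at (155,284), large collar at (308,257), coupler at (213,261) and gears at (263,259) and (356,281). The hopper is at (256,195), tray at (362,202), dish at (149,218), jar at (307,146) and spanner at (193,155). There are four hopper-shaped things: green at (131,147), green at (250,127), red at (427,252), and a grey body with a brass funnel at (256,195), which is the one meant. I'll measure now and confirm with one crop.

```bash
cat > h.py <<'E'
import cv2,numpy as np
from scipy.spatial.transform import Rotation as R
def ray(im,uv,z):
    uv=np.atleast_2d(uv).astype(float);K=im["K"]
    d=np.c_[(uv[:,0]-K[0,2])/K[0,0],-(uv[:,1]-K[1,2])/K[1,1],-np.ones(len(uv))]
    d=R.from_rotvec(im["rotation"]).apply(d);p=np.array(im["position"])
    return (p+d*((z-p[2])/d[:,2])[:,None])[:,:2]
def proj(im,P):
    c=R.from_rotvec(im["rotation"]).inv().apply(np.atleast_2d(P)-im["position"]);K=im["K"]
    return np.c_[K[0,2]+K[0,0]*c[:,0]/-c[:,2],K[1,2]-K[1,1]*c[:,1]/-c[:,2]]
def blobs(m,amin):
    cs,_=cv2.findContours(m.astype(np.uint8),cv2.RETR_EXTERNAL,cv2.CHAIN_APPROX_NONE)
    return [c for c in cs if cv2.contourArea(c)>amin]
def near(cs,uv): return min(cs,key=lambda c:np.hypot(*(c[:,0].mean(0)-uv)))
E
python3 - <<'E'
import pickle;from h import *
d=pickle.load(open("im0.pkl","rb"))
Z={"top":dict(small=(155,284,16),large=(308,257,20),dish=(149,218,22),coupler=(213,261,0),gearL=(263,259,18),gearR=(356,281,18),tray=(362,202,24),funnel=(256,195,80)),
"side":dict(small=(321,358,16),large=(347,203,20),dish=(228,336,22),coupler=(318,280,0),gearL=(335,239,18),gearR=(385,179,18),tray=(311,153,24),funnel=(263,211,80))}
for n in d:
    im=d[n];c=im["color"].astype(int);r,g,b=c[...,0],c[...,1],c[...,2];hsv=cv2.cvtColor(im["color"],cv2.COLOR_RGB2HSV).astype(int)
    h,s,v=hsv[...,0],hsv[...,1],hsv[...,2]
    M=dict(white=(v>170)&(s<60),black=v<50,br=(h<25)&(s>110)&(v>50),blue=(h>100)&(h<130)&(s>130))
    for k,(u,w,z) in Z[n].items():
        m=M["white" if k in("small","large","dish") else "black" if k=="coupler" else "blue" if k=="tray" else "br"]
        ct=near(blobs(m,8),(u,w))
        hl=cv2.convexHull(ct);P=ray(im,hl[:,0],z).astype(np.float32)
        cc,rr=cv2.minEnclosingCircle(P);box=cv2.minAreaRect(P)
        print(n,k,cv2.boundingRect(ct),"circ",np.round(cc),round(rr,1),"rect",np.round(box[0]),np.round(box[1]),round(box[2],1))
t=d["top"]["color"][165:305,130:400,::-1]
cv2.imwrite("pics/crop0.png",cv2.resize(t,None,fx=2.95,fy=2.95,interpolation=cv2.INTER_CUBIC))
E
```

```text
top small (150, 283, 9, 7) circ [364. 288.] 12.9 rect [360. 287.] [11. 26.] 25.4
top large (299, 249, 17, 16) circ [ 435. -146.] 23.4 rect [ 435. -145.] [46. 43.] 88.5
top dish (131, 201, 39, 37) circ [554. 303.] 57.7 rect [555. 305.] [111. 106.] 88.5
top coupler (205, 255, 14, 13) circ [430. 128.] 21.1 rect [431. 129.] [38. 35.] 88.5
top gearL (253, 253, 21, 14) circ [431. -20.] 30.7 rect [431. -20.] [61. 30.] 72.7
top gearR (347, 270, 17, 21) circ [ 364. -276.] 30.1 rect [ 364. -276.] [60. 32.] 21.9
top tray (337, 181, 52, 43) circ [ 590. -312.] 88.0 rect [ 586. -312.] [121. 140.] 3.4
top funnel (229, 170, 51, 49) circ [608.   0.] 70.6 rect [607.  -0.] [139. 138.] 88.5
side small (314, 351, 8, 13) circ [377. 297.] 13.4 rect [379. 299.] [10. 27.] 36.4
side large (342, 199, 16, 9) circ [ 432. -139.] 22.9 rect [ 427. -135.] [46. 21.] 52.1
side dish (194, 306, 66, 59) circ [562. 314.] 66.5 rect [564. 315.] [129. 132.] 11.2
side coupler (311, 272, 15, 22) circ [433. 113.] 30.9 rect [434. 114.] [31. 59.] 16.9
side gearL (325, 229, 21, 21) circ [433.  -8.] 33.6 rect [434.  -9.] [66. 33.] 68.5
side gearR (375, 174, 21, 10) circ [ 368. -265.] 31.1 rect [ 367. -265.] [57. 37.] 20.1
side tray (285, 134, 48, 39) circ [ 591. -297.] 92.0 rect [ 587. -296.] [116. 154.] 2.8
side funnel (233, 187, 58, 39) circ [611.   6.] 69.8 rect [612.   2.] [134. 128.] 25.3
```

View pics/crop0.png

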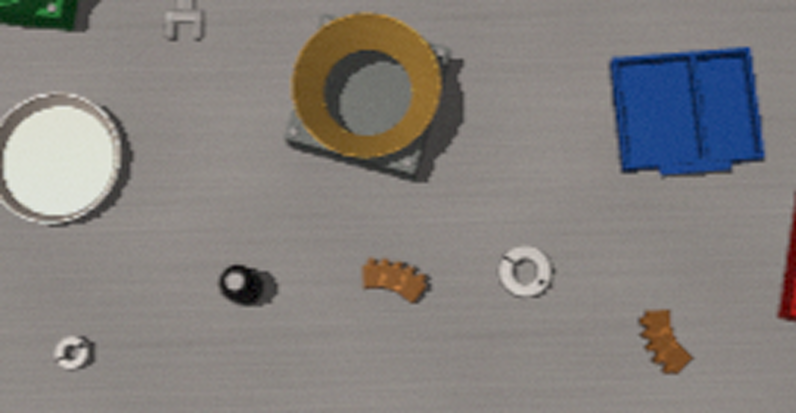

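The crop shows a dish at (59,158), a hopper with brass funnel and grey body at (367,85), and the tray with its lip at the bottom and wider bay on the left. Gear L has its teeth facing up and gear R facing left; the collars are at (525,271) and (73,352), and the coupler nose is at (235,282). All match the description. Next I'll work out the targets and a move helper.

```bash
cat >> h.py <<'E'
def go(x,y,z,yaw=None):
    "numbers for a move to TCP x,y,z and tool-y yaw (deg, mod 180)"
    from cell import robot
    o=robot.get_obs();T=R.from_rotvec(o["tool_rot"]);ty=T.apply([0,1,0]);cur=np.degrees(np.arctan2(ty[1],ty[0]))
    s=T.inv().apply(np.array([x,y,z])-o["ee_pos"])/300
    dz=0 if yaw is None else -((yaw-cur+90)%180-90)
    print("t",round(o["time_s"],1),"pos",np.round(o["ee_pos"],1),"yaw",round(cur,1),"q6",round(o["qpos"][5],2),"open",round(o["opening"],1),"-> rz",round(dz/30,3),"shift",np.round(s,3),flush=True)
E
python3 - <<'E'
import pickle;from h import *
d=pickle.load(open("im0.pkl","rb"));t=d["top"]
C=lambda a:np.array(a)/2.95+[130,165]-.3
q=lambda a,z:np.round(ray(t,C(a),z),1).tolist()
print("large",q((525.5,271),20),"small",q((73,352),16),"nose",q((235,282),64),"dish",q((59.5,158),22))
print("tray",q([(611,60),(748,49),(763,160),(623,172)],24), np.mean(q([(611,60),(748,49),(763,160),(623,172)],24),0))
go(431,-20,150,-17)
E
```

```text
large [[434.2, -147.5]] small [[368.4, 287.3]] nose [[426.7, 125.4]] dish [[556.4, 304.9]]
tray [[640.9, -240.5], [648.6, -377.2], [536.1, -383.3], [527.8, -246.1]] [ 588.35  -311.775]
t 0.1 pos [170.7 601.  199.5] yaw 74.1 q6 -0.11 open 95.0 -> rz -2.962 shift [-1.4   -1.754  0.167]
```

```bash
python3 - <<'E'
s=open("h.py").read()
s=s.replace("    dz=0 if yaw is None else -((yaw-cur+90)%180-90)\n","""    if yaw is None: dz=0
    else:
        az=np.degrees(np.arctan2(y,x));q=(az-yaw+90)%180-90;dz=-((az-q)-cur+180)%360-180;dz=dz if abs(dz)<=180 else dz+360
""")
open("h.py","w").write(s)
E
python3 -c "
from h import *
go(368,287,120,74)"
```

```text
t 0.1 pos [170.7 601.  199.5] yaw 74.1 q6 -0.11 open 95.0 -> rz 0.005 shift [-0.919 -0.827  0.266]
```

>>> arm_command(motion="0 0 0 -0.919 -0.827 0.266 0;0 0 0 -0.919 -0.827 0.266 0;0 0 0 -0.919 -0.827 0.266 0;0 0 0 -0.919 -0.827 0.266 0;0 0 0 -0.919 -0.827 0.266 0;0 0 0 -0.919 -0.827 0.266 0;0 0 0 -0.919 -0.827 0.266 0;0 0 0 -0.919 -0.827 0.266 0;0 0 0 -0.919 -0.827 0.266 0;0 0 0 -0.919 -0.827 0.266 0;0 0 0 -0.919 -0.827 0.266 0;0 0 0 -0.919 -0.827 0.266 0")

```text
time_s: 1.6
ee_pos: [368.0, 287.6, 120.3]
tool_rot: [0.432, 3.112, 0.0]
contact_force: [0.2, 0.0, -0.3]
opening: 95.3
gripper_force: 0.0
```

Run:
```python
from h import *
from cell import optics
go(368,287,28,74)
ims=[]
for n,(u,w) in dict(top=(150,270),side=(325,340)).items():
    im=optics.get_image(n);c=im["color"][:,:,::-1].copy()
    ims.append(cv2.resize(c[w-70:w+70,u-70:u+70],None,fx=2.8,fy=2.8,interpolation=cv2.INTER_CUBIC))
    print(proj(im,[[368,287,95],[368,287,16]]),(u-70,w-70))
cv2.imwrite("pics/h1.png",np.hstack(ims))
```

```text
t 1.6 pos [368.  287.6 120.3] yaw 74.2 q6 -0.77 open 95.3 -> rz 0.006 shift [-0.001 -0.002  0.308]
[[146.12860781 283.08754174]
 [154.55711425 284.16966642]] (80, 200)
[[326.54423764 331.72848215]
 [324.22786334 354.01306602]] (255, 270)
```

View pics/h1.png

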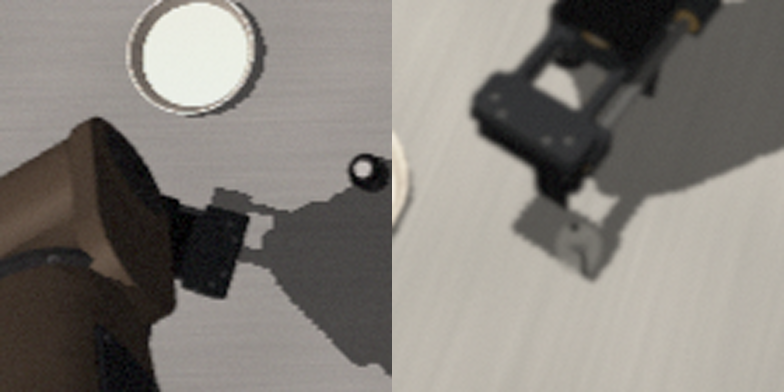

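The left half shows the gripper hiding the small collar in the top view. The right half (side view) shows the collar at crop (578,243) and a fingertip near (553,203). I'll compare those with the projections.

Run:
```python
import pickle;from h import *
d=pickle.load(open("im0.pkl","rb"));s=d["side"];t=d["top"]
u=np.array([np.cos(np.radians(74.2)),np.sin(np.radians(74.2))])
for k in(-54,54):
  p=np.r_[[368,287.6]+u*k,95.3];print(k,proj(s,p),proj(t,p))
print(ray(s,[321.4,356.8],16),ray(s,[312.5,342.5],95))
# two-ray triangulation of shared top points
for nm,z,a,b in(("small",16,(154.7,284.3),(321.4,356.8)),("large",20,(308.1,256.9),(347.5,202.5))):
  print(nm,ray(t,a,z),ray(s,b,z))
```

```text
-54 [[341.89263437 311.6537735 ]] [[165.41770292 288.2432445 ]]
54 [[309.92450531 353.60719162]] [[126.41734214 277.96143342]]
[[371.38317806 294.55687527]] [[385.25272715 316.88517597]]
small [[367.62705499 286.5853762 ]] [[371.38317806 294.55687527]]
large [[ 433.26324283 -148.20867608]] [[ 435.85586504 -137.58134283]]
```

Run:
```python
from h import *
from cell import optics
im=optics.get_image("side");c=im["color"][270:380,260:390,::-1]
c=np.clip(c.astype(float)*1.6,0,255).astype(np.uint8)
cv2.imwrite("pics/h2.png",cv2.resize(c,None,fx=5,fy=5,interpolation=cv2.INTER_CUBIC))
```

```text
(no output)
```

View pics/h2.png

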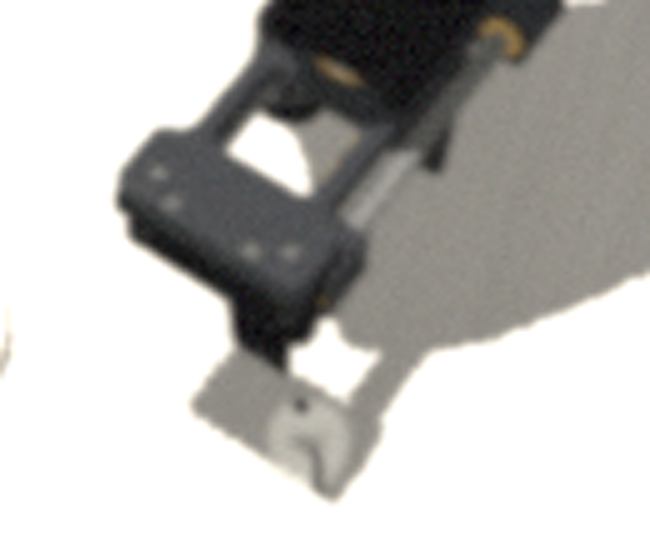

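The side close-up shows the near finger's lower edge at about px (313,341), with the collar at (321,357). I'll check the body corners as well to separate camera error from geometry.

Run:
```python
import pickle;from h import *
d=pickle.load(open("im0.pkl","rb"));s=d["side"];t=d["top"]
a=np.radians(74.2);u=np.array([np.cos(a),np.sin(a)]);v=np.array([-u[1],u[0]])
for k,w,z in((90,37.5,173),(90,-37.5,173),(60,10,95),(60,-10,95),(60,10,145),(60,-10,145)):
  print("side",k,w,z,proj(s,np.r_[[368,287.6]+u*k+v*w,z]).round(1))
for k,w,z in((-90,37.5,173),(-90,-37.5,173),(-60,0,95),(-60,37,173),(-60,-37,173)):
  print("top",k,w,z,proj(t,np.r_[[368,287.6]+u*k+v*w,z]).round(1))
```

```text
side 90 37.5 173 [[318.6 357.6]]
side 90 -37.5 173 [[280.3 333.1]]
side 60 10 95 [[312.8 359.3]]
side 60 -10 95 [[303.3 353.2]]
side 60 10 145 [[313.9 344.1]]
side 60 -10 145 [[304.  337.9]]
top -90 37.5 173 [[166.8 306.3]]
top -90 -37.5 173 [[175.8 276.1]]
top -60 0 95 [[167.6 288.8]]
top -60 37 173 [[155.1 303. ]]
top -60 -37 173 [[164.1 273.3]]
```

>>> arm_command(motion="0 0 0 0 0 0.2 0.8;0 0 0 0 0 0.2 1;0 0 0 0 0 0.2 1;0 0 0 0 0 0.2 1;0 0 0 0 0 0.2 1;0 0 0 0 0 0.2 1;0 0 0 0 0 0.2 1;0 0 0 0 0 0.2 1")

```text
time_s: 2.75
ee_pos: [368.2, 287.2, 60.3]
tool_rot: [0.433, 3.112, 0.0]
contact_force: [0.2, -0.6, 0.6]
opening: 20.5
gripper_force: 0.0
```

Run:
```python
from h import *
from cell import optics
go(368,287,28,74)
o=[]
for n,(u,w) in dict(side=(320,340),top=(155,285)).items():
    im=optics.get_image(n);c=im["color"][w-45:w+45,u-35:u+45,::-1]
    c=np.clip(c.astype(float)*1.2,0,255).astype(np.uint8)
    o.append(cv2.resize(c,None,fx=5,fy=5,interpolation=cv2.INTER_CUBIC))
    print(n,(u-35,w-45),proj(im,[[368,287.6,35.3],[368,287.6,60]]))
cv2.imwrite("pics/h3.png",np.hstack(o))
```

```text
t 2.8 pos [368.2 287.2  60.3] yaw 74.1 q6 -0.77 open 20.5 -> rz 0.005 shift [ 0.    -0.001  0.108]
side (285, 295) [[324.67751839 349.07173361]
 [325.39146259 342.19194545]]
top (120, 240) [[152.3828516  283.92383805]
 [149.77996048 283.59034744]]
```

View pics/h3.png

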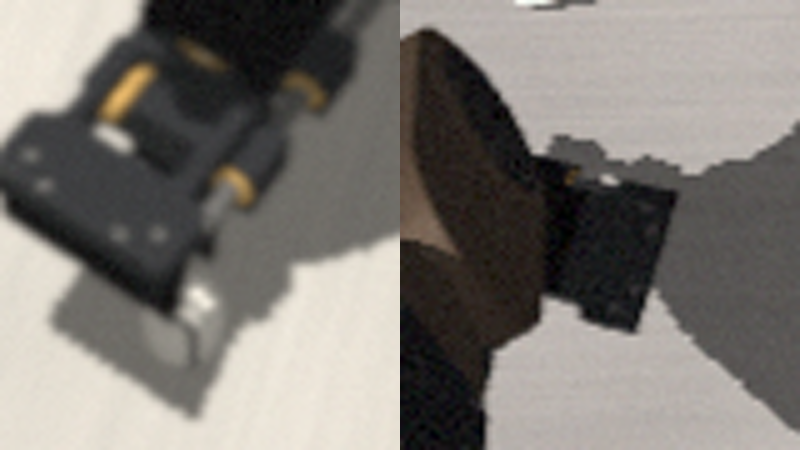

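The left half shows the plate with the tip just below it at about (165,305), against a prediction of (165,312). The camera and arm agree to a few mm, so I'll grasp and let the fingers centre the collar.

>>> arm_command(motion="0 0 0 0 0.013 0 0;0 0 0 0 0.013 0 0;0 0 0 0 0.013 0 0;0 0 0 0 0.013 0 0;0 0 0 0 0.013 0 0;0 0 0 0 0.013 0 0;0 0 0 0 0.013 0 0;0 0 0 0 0.013 0.05 0;0 0 0 0 0.013 0.107 0;0 0 0 0 0.013 0.107 0;0 0 0 0 0.013 0.107 1;0 0 0 0 0.013 0.107 1;0 0 0 0 0.013 0.107 1;0 0 0 0 0.013 0.107 1;0 0 0 0 0.013 0.107 1;0 0 0 0 0.013 0.107 1;0 0 0 0 0.013 0.107 1;0 0 0 0 0.013 0.107 1;0 0 0 0 0.013 0.107 1;0 0 0 0 0.013 0.107 1")

```text
time_s: 5.35
ee_pos: [369.3, 291.0, 28.2]
tool_rot: [0.433, 3.111, 0.0]
contact_force: [-0.3, 0.0, -0.4]
opening: 2.4
gripper_force: 0.0
```

The fingers closed on nothing, so I'll lift and look.

>>> arm_command(motion="0 0 0 0.4 0 -0.3 0.8;0 0 0 0.4 0.4 -0.4 0.5;0 0 0 0.4 0.6 -0.4 0.5;0 0 0 0.4 0.6 -0.4 0.5;0 0 0 0.4 0.6 -0.4 0;0 0 0 0.4 0.6 -0.4 0;0 0 0 0.4 0.6 -0.4 0;0 0 0 0.4 0.6 -0.4 0")

```text
time_s: 6.35
ee_pos: [303.2, 495.8, 147.8]
tool_rot: [-0.435, -3.111, 0.001]
contact_force: [0.5, -0.0, 0.9]
opening: 76.8
gripper_force: 0.0
```

Run:
```python
from h import *
from cell import optics
import pickle
go(368,287,60,74)
o=[];d={}
for n,(u,w) in dict(side=(320,350),top=(155,285)).items():
    d[n]=im=optics.get_image(n);c=im["color"][w-40:w+40,u-40:u+40,::-1]
    o.append(cv2.resize(c,None,fx=5,fy=5,interpolation=cv2.INTER_CUBIC))
    print(n,(u-40,w-40))
pickle.dump(d,open("im1.pkl","wb"))
cv2.imwrite("pics/h4.png",np.hstack(o))
```

```text
t 6.3 pos [303.2 495.8 147.8] yaw 74.1 q6 -0.38 open 76.8 -> rz 0.003 shift [-0.399 -0.61   0.293]
side (280, 310)
top (115, 245)
```

View pics/h4.png

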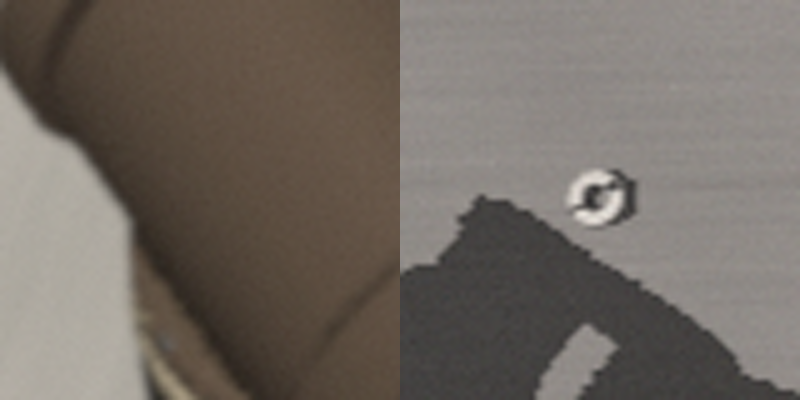

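The top crop shows the collar unmoved at px (154.8,284.4), so the fingers never touched it. I'll turn the jaws side-on to the side camera over clear bench and measure the fingertips.

>>> arm_command(motion="0 0 1 0 -0.4 0 0.3;0 0 1 0 -0.8 0 0.5;0 0 1 -0.2 -0.8 0 0.5;0 0 1 -0.2 -0.8 0 0.5;0 0 1 -0.3 -0.8 0 0.5;0 0 1 -0.3 -0.8 0 0.5;0 0 1 -0.3 -0.8 0 0.5;0 0 1 -0.3 -0.8 0 0.5;0 0 1 -0.3 -0.8 0 0.5")

```text
time_s: 7.58
ee_pos: [323.5, 241.8, 148.1]
tool_rot: [-1.222, -2.894, 0.0]
contact_force: [0.7, -0.1, 0.2]
opening: 47.6
gripper_force: 0.0
```

```bash
python3 -c "
from h import *
go(480,215,100,14)"
```

```text
t 7.6 pos [323.5 241.8 148.1] yaw 44.2 q6 -0.29 open 47.6 -> rz 1.007 shift [-0.428  0.312  0.16 ]
```

>>> arm_command(motion="0 0 1 -0.428 0.312 0.16 0.5;0 0 1 -0.428 0.312 0.16 0.5;0 0 1 -0.428 0.312 0.16 0.5;0 0 1 -0.428 0.312 0.16 0.5;0 0 1 -0.428 0.312 0.16 0.5;0 0 1 -0.428 0.312 0.16 0.5")

```text
time_s: 8.32
ee_pos: [479.6, 215.0, 100.7]
tool_rot: [1.928, 2.48, 0.0]
contact_force: [0.2, 0.6, -0.0]
opening: 47.3
gripper_force: 0.0
```

Run:
```python
from h import *
from cell import optics
go(480,215,100,14)
o=[]
for n,(u,w) in dict(side=(305,290),top=(170,235)).items():
    im=optics.get_image(n);c=im["color"][w-50:w+50,u-40:u+40,::-1]
    cv2.imwrite(f"{n}2.png",im["color"][:,:,::-1])
    c=np.clip(c.astype(float)*1.3,0,255).astype(np.uint8)
    o.append(cv2.resize(c,None,fx=5,fy=5,interpolation=cv2.INTER_CUBIC))
    a=np.radians(14.2);q=np.array([np.cos(a),np.sin(a),0])*30
    p=np.array([480,215,75.]);print(n,(u-40,w-50),proj(im,[p-q,p,p+q,p+[0,0,25]]).round(1).tolist())
cv2.imwrite("pics/h5.png",np.hstack(o))
```

```text
t 8.3 pos [479.6 215.  100.7] yaw 14.3 q6 0.05 open 47.3 -> rz 0.009 shift [-0.     0.001  0.002]
side (265, 240) [[297.7, 292.2], [282.8, 290.9], [267.9, 289.6], [282.7, 283.2]]
top (130, 185) [[178.6, 251.8], [176.1, 241.2], [173.7, 230.8], [173.9, 240.0]]
```

View pics/h5.png

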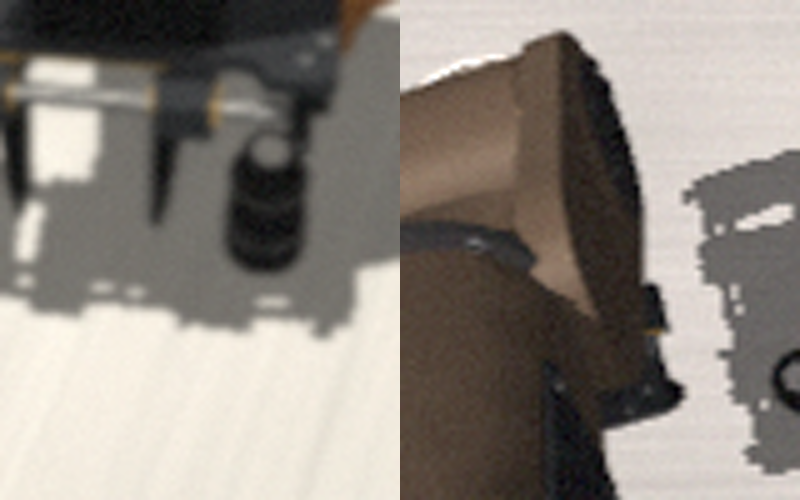

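The side crop shows fingertips at px (268.6,282) and (296.4,285). The predictions were (268,290) and (298,292): columns match, but the rows read about 7 px high. The tips therefore sit roughly 20 mm higher than the reported TCP implies, which explains the miss. I'll go back over the small collar and feel downward.

```bash
python3 -c "
from h import *
go(369,290,30,14)"
```

```text
t 8.4 pos [480.  215.  100.7] yaw 14.2 q6 0.05 open 47.3 -> rz 0.008 shift [ 0.333 -0.297  0.236]
```

>>> arm_command(motion="0 0 0 0.333 -0.297 0 0.2;0 0 0 0.333 -0.297 0 0.2;0 0 0 0.333 -0.297 0 0.2;0 0 0 0.333 -0.297 0 0.2;0 0 0 0.333 -0.297 0.1 0.2;0 0 0 0.333 -0.297 0.236 0.2;0 0 0 0.333 -0.297 0.256 0.2;0 0 0 0.333 -0.297 0.256 0.2;0 0 0 0.333 -0.297 0.256 0.2;0 0 0 0.333 -0.297 0.256 0.2")

```text
time_s: 9.68
ee_pos: [370.3, 289.8, 24.3]
tool_rot: [1.931, 2.477, 0.003]
contact_force: [0.0, -0.2, 1.0]
opening: 76.3
gripper_force: 0.0
```

>>> arm_command(motion="0 0 0 0 0 0.01 0.2;0 0 0 0 0 0.01 0.2;0 0 0 0 0 0.01 0.2")

```text
time_s: 10.05
ee_pos: [369.8, 289.7, 20.3]
tool_rot: [-1.931, -2.478, -0.0]
contact_force: [-0.4, -0.5, -0.8]
opening: 76.1
gripper_force: 0.0
```

>>> arm_command(motion="0 0 0 0 0 0.012 0.2;0 0 0 0 0 0.012 0.2;0 0 0 0 0 0.012 0.2")

```text
time_s: 10.42
ee_pos: [369.7, 289.6, 16.6]
tool_rot: [-1.931, -2.478, 0.0]
contact_force: [-0.8, 0.2, 0.3]
opening: 76.3
gripper_force: 0.0
```

>>> arm_command(motion="0 0 0 0 0 0.01 0.2;0 0 0 0 0 0.01 0.2;0 0 0 0 0 0.01 0.2")

```text
time_s: 10.8
ee_pos: [369.8, 289.6, 13.7]
tool_rot: [-1.931, -2.478, 0.0]
contact_force: [0.0, 0.3, 1.0]
opening: 75.9
gripper_force: 0.0
```

Still no contact, so I'll try closing here.

>>> arm_command(motion="0 0 0 0 0 0 1;0 0 0 0 0 0 1;0 0 0 0 0 0 1;0 0 0 0 0 0 1;0 0 0 0 0 0 1;0 0 0 0 0 0 1;0 0 0 0 0 0 1;0 0 0 0 0 0 1")

```text
time_s: 11.8
ee_pos: [369.8, 289.6, 13.7]
tool_rot: [-1.931, -2.478, -0.0]
contact_force: [0.8, -0.8, 0.3]
opening: 2.4
gripper_force: 0.0
```

Run:
```python
from h import *
from cell import optics
o=[]
for n,(u,w) in dict(side=(320,345),top=(155,285)).items():
    im=optics.get_image(n);c=im["color"][w-45:w+45,u-40:u+40,::-1]
    c=np.clip(c.astype(float)*1.3,0,255).astype(np.uint8)
    o.append(cv2.resize(c,None,fx=5,fy=5,interpolation=cv2.INTER_CUBIC))
    print(n,(u-40,w-45),proj(im,[[370,289.6,0],[370,289.6,14],[370,289.6,39]]).round(1).tolist())
cv2.imwrite("pics/h6.png",np.hstack(o))
```

```text
side (280, 300) [[322.4, 359.0], [322.8, 355.4], [323.5, 348.6]]
top (115, 240) [[155.2, 283.7], [153.9, 283.5], [151.3, 283.2]]
```

View pics/h6.png

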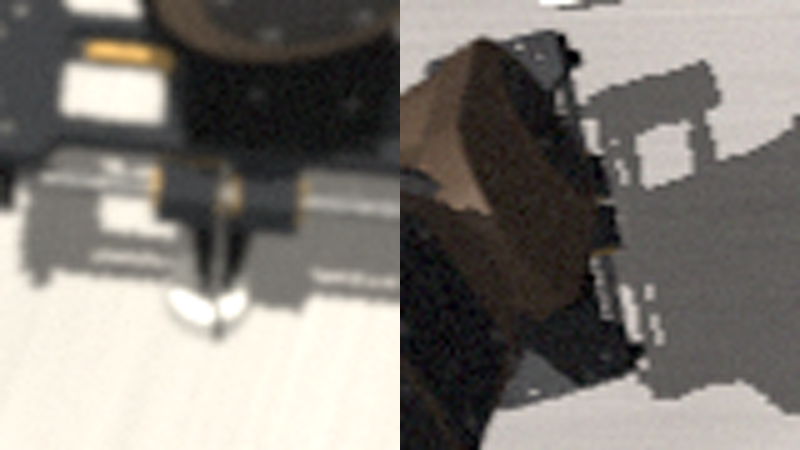

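The side crop shows closed tips at about px (324.5,358), right over the collar at (321.4,358), so the tips are still above it. I'll open and keep feeling down.

>>> arm_command(motion="0 0 0 0 0 0 0.3;0 0 0 0 0 0 0.3;0 0 0 0 0 0 0.3;0 0 0 0 0 0 0.3;0 0 0 0 0 0 0.3;0 0 0 0 0 0 0.3;0 0 0 0 0 0.007 0.3;0 0 0 0 0 0.014 0.3;0 0 0 0 0 0.014 0.3")

```text
time_s: 13.02
ee_pos: [369.7, 289.6, 9.3]
tool_rot: [-1.931, -2.478, 0.0]
contact_force: [-0.6, 0.3, -0.0]
opening: 66.5
gripper_force: 0.0
```

>>> arm_command(motion="0 0 0 0 0 0.006 0.3;0 0 0 0 0 0.01 0.3;0 0 0 0 0 0.01 0.3")

```text
time_s: 13.4
ee_pos: [369.8, 289.6, 6.4]
tool_rot: [-1.931, -2.478, 0.0]
contact_force: [-0.0, -0.8, -0.0]
opening: 66.7
gripper_force: 0.0
```

>>> arm_command(motion="0 0 0 0 0 0.006 0.3;0 0 0 0 0 0.01 0.3;0 0 0 0 0 0.01 0.3")

```text
time_s: 13.78
ee_pos: [369.7, 289.6, 3.4]
tool_rot: [-1.931, -2.478, 0.0]
contact_force: [0.0, 0.2, 0.4]
opening: 66.5
gripper_force: 0.0
```

>>> arm_command(motion="0 0 0 0 0 0 1;0 0 0 0 0 0 1;0 0 0 0 0 0 1;0 0 0 0 0 0 1;0 0 0 0 0 0 1;0 0 0 0 0 0 1;0 0 0 0 0 0 1")

```text
time_s: 14.65
ee_pos: [369.8, 289.7, 3.6]
tool_rot: [-1.931, -2.478, -0.0]
contact_force: [-0.6, 0.3, 0.2]
opening: 2.8
gripper_force: 0.0
```

>>> arm_command(motion="0 0 0 0 0 0 0.3;0 0 0 0 0 0 0.3;0 0 0 0 0 0 0.3;0 0 0 0 0 0 0.3;0 0 0 0 0 0 0.3;0 0 0 0 0 0 0.3;0 0 0 0 0 0.006 0.3;0 0 0 0 0 0.01 0.3;0 0 0 0 0 0.01 0.3")

```text
time_s: 15.78
ee_pos: [369.7, 289.6, 0.4]
tool_rot: [-1.931, -2.478, 0.0]
contact_force: [0.1, -0.1, 0.0]
opening: 66.7
gripper_force: 0.0
```

>>> arm_command(motion="0 0 0 0 0 0.006 0.3;0 0 0 0 0 0.01 0.3;0 0 0 0 0 0.01 0.3")

```text
time_s: 16.15
ee_pos: [369.8, 289.6, -2.6]
tool_rot: [-1.931, -2.478, 0.0]
contact_force: [0.0, -0.1, 0.4]
opening: 66.5
gripper_force: 0.0
```

Run:
```python
from h import *
from cell import optics
im=optics.get_image("side");c=im["color"][310:400,260:380,::-1]
c=np.clip(c.astype(float)*1.1,0,255).astype(np.uint8)
cv2.imwrite("pics/h7.png",cv2.resize(c,None,fx=6,fy=6,interpolation=cv2.INTER_CUBIC))
go(370,290,0,14)
for z in(-25,0,16): print(proj(im,[[370+k*.97,289.6+k*.24,z] for k in(-33,0,33)]).round(1).tolist())
```

```text
t 16.2 pos [369.8 289.6  -2.5] yaw 14.1 q6 0.28 open 66.2 -> rz 0.005 shift [ 0.001  0.001 -0.008]
[[338.4, 367.1], [321.8, 365.4], [305.3, 363.7]]
[[339.3, 360.7], [322.4, 359.0], [305.6, 357.3]]
[[340.0, 356.5], [322.8, 354.8], [305.8, 353.1]]
```

View pics/h7.png

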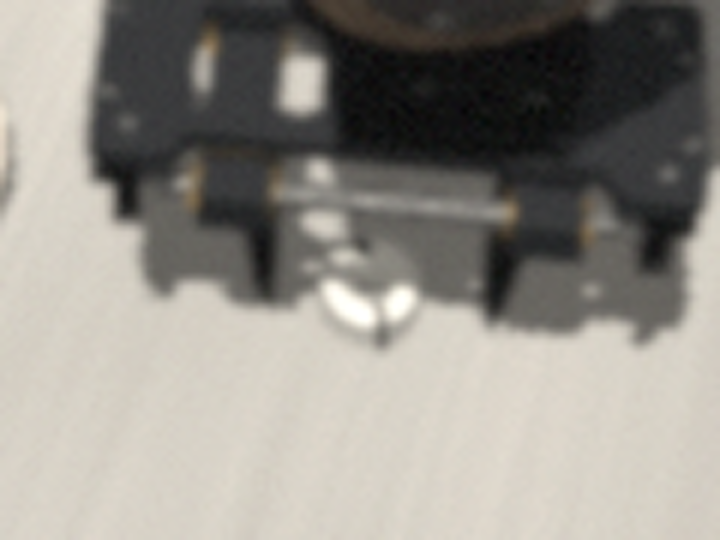

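The side crop shows the tips at px (304,360) and (342.5,363), level with the collar's base centre at about (321,361). They are now at bench level either side of the ring, so I'll close.

>>> arm_command(motion="0 0 0 0 0 0 1;0 0 0 0 0 0 1;0 0 0 0 0 0 1;0 0 0 0 0 0 1;0 0 0 0 0 0 1;0 0 0 0 0 0 1;0 0 0 0 0 0 1")

```text
time_s: 17.08
ee_pos: [369.8, 289.7, -2.4]
tool_rot: [1.931, 2.478, 0.0]
contact_force: [-0.0, 0.5, 1.2]
opening: 30.5
gripper_force: 30.0
```

It's gripped at 30.5 mm, but probably only near the tips. I'll reopen and go deeper until I feel the bench, to calibrate z.

>>> arm_command(motion="0 0 0 0 0 0 0.5;0 0 0 0 0 0 0.5;0 0 0 0 0 0 0.5;0 0 0 0 0 0.01 0.5;0 0 0 0 0 0.017 0.5;0 0 0 0 0 0.017 0.5")

```text
time_s: 17.82
ee_pos: [369.7, 289.6, -7.8]
tool_rot: [-1.931, -2.478, 0.0]
contact_force: [0.4, -0.0, -0.9]
opening: 47.5
gripper_force: 0.0
```

>>> arm_command(motion="0 0 0 0 0 0.006 0.5;0 0 0 0 0 0.01 0.5;0 0 0 0 0 0.01 0.5")

```text
time_s: 18.2
ee_pos: [369.7, 289.6, -10.6]
tool_rot: [-1.931, -2.478, 0.0]
contact_force: [0.0, -1.2, -0.7]
opening: 47.4
gripper_force: 0.0
```

>>> arm_command(motion="0 0 0 0 0 0.005 0.5;0 0 0 0 0 0.007 0.5;0 0 0 0 0 0.007 0.5")

```text
time_s: 18.58
ee_pos: [369.8, 289.6, -12.7]
tool_rot: [-1.931, -2.478, -0.0]
contact_force: [0.2, -0.5, 0.7]
opening: 47.6
gripper_force: 0.0
```

Nothing touched yet, and the tips are near the bench. The grasp was too high: the tips sit about 15 mm above the reported TCP, where the text says 25 mm below. Before carrying anything I'll squeeze the ring along world y too, so its true robot-frame position calibrates the cameras.

>>> arm_command(motion="0 0 0 0 0 0 1;0 0 0 0 0 0 1;0 0 0 0 0 0 1;0 0 0 0 0 0 0.3;0 0 0 0 0 0 0.3;0 0 0 0 0 0 0.3;0 0 0 0 0 0 0.3;0 0 0 0 0 -0.14 0.3;0 0 -1 0 0 -0.14 0.3;0 0 -1 0 0 -0.14 0.3;0 0 -1 0 0 -0.14 0.3;0 0 -1 0 0 -0.14 0.3")

```text
time_s: 20.08
ee_pos: [369.8, 289.6, 29.4]
tool_rot: [-1.225, -2.893, -0.0]
contact_force: [0.3, -0.8, 0.2]
opening: 66.7
gripper_force: 0.0
```

>>> arm_command(motion="0 0 -1 0 0 0 0.3;0 0 -1 0 0 0 0.3;0 0 -1 0 0 0 0.3;0 0 -1 0 0 0 0.3;0 0 -1 0 0 0.138 0.3;0 0 -1 0 0 0.138 0.3;0 0 -1 0 0 0.138 1;0 0 -1 0 0 0.138 1;0 0 -1 0 0 0.138 1;0 0 -1 0 0 0.138 1;0 0 -1 0 0 0.138 1;0 0 -1 0 0 0.138 1")

```text
time_s: 21.58
ee_pos: [369.9, 289.7, -11.9]
tool_rot: [0.434, 3.111, 0.0]
contact_force: [0.4, -0.1, 3.0]
opening: 30.7
gripper_force: 30.0
```

>>> arm_command(motion="0 0 0 0 0 0 0.3;0 0 0 0 0 0 0.3;0 0 0 0 0 0 0.3;0 0 0 0 0 -0.2 0.3;0 0 0 0 0 -0.4 0.3;0 0 0 0 0 -0.5 0.3;0 0 0 -0.49 -0.38 -0.5 0.3;0 0 0 -0.49 -0.38 -0.5 0.3;0 0 0 -0.49 -0.38 -0.5 0.3;0 0 0 -0.49 -0.38 -0.5 0.3")

```text
time_s: 22.82
ee_pos: [481.9, 136.9, 137.7]
tool_rot: [0.441, 3.11, 0.0]
contact_force: [-1.9, 0.2, 0.2]
opening: 66.3
gripper_force: 0.0
```

Run:
```python
from h import *
from cell import optics
import pickle
d={};o=[]
for n,(u,w) in dict(side=(321,358),top=(155,284)).items():
    d[n]=im=optics.get_image(n);c=im["color"][w-20:w+20,u-20:u+20,::-1]
    o.append(cv2.resize(c,None,fx=10,fy=10,interpolation=cv2.INTER_CUBIC))
    print(n,proj(im,[[369.8,289.7,z] for z in (0,16)]).round(1).tolist(),"crop",u-20,w-20)
pickle.dump(d,open("im2.pkl","wb"));cv2.imwrite("pics/h8.png",np.hstack(o))
```

```text
side [[322.5, 359.1], [322.9, 354.9]] crop 301 338
top [[155.2, 283.8], [153.6, 283.5]] crop 135 264
```

View pics/h8.png

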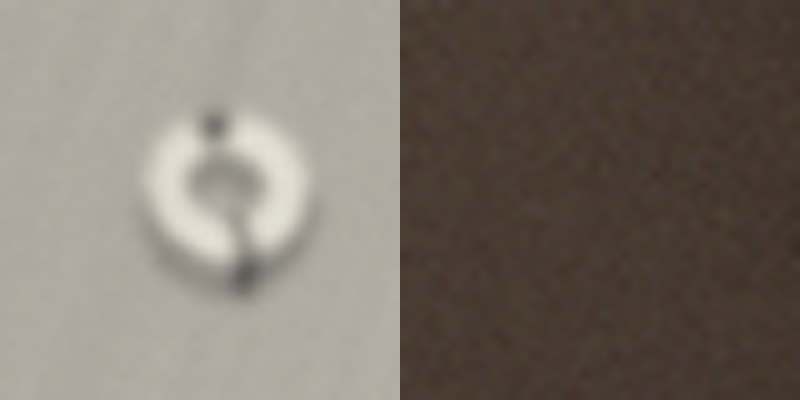

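The side crop shows the ring's top centre at px (323.8,356.8) against the arm's prediction of (322.9,354.9). The arm hides it in the top view. The arm therefore sits midway between the cameras: averaging the two gives xy to a few mm. Now to grasp the small collar properly.

>>> arm_command(motion="0 0 1 0.49 0.38 0 0.3;0 0 1 0.49 0.38 0 0.3;0 0 1 0.49 0.38 0 0.3;0 0 1 0.49 0.38 0.25 0.3;0 0 1 0.49 0.38 0.25 0.3;0 0 1 0.49 0.38 0.25 0.3;0 0 1 0.49 0.38 0.25 0.3")

```text
time_s: 23.8
ee_pos: [369.7, 290.1, 63.7]
tool_rot: [1.222, 2.893, 0.001]
contact_force: [0.6, -0.4, -0.7]
opening: 66.5
gripper_force: 0.0
```

```bash
python3 -c "
from h import *
go(369.8,289.7,-12.5,14)"
```

```text
t 23.8 pos [369.7 290.1  63.7] yaw 44.2 q6 -0.25 open 66.5 -> rz 1.007 shift [-0.001 -0.001  0.254]
```

>>> arm_command(motion="0 0 1 0 0 0 0.4;0 0 1 0 0 0 0.4;0 0 1 0 0 0.15 0.4;0 0 1 0 0 0.254 0.4;0 0 1 0 0 0.254 0.4;0 0 1 0 0 0.254 1;0 0 1 0 0 0.254 1;0 0 1 0 0 0.254 1;0 0 1 0 0 0.254 1;0 0 1 0 0 0.254 1;0 0 1 0 0 0.1 1;0 0 1 0 0 -0.2 1;0 0 1 0 0 -0.2 1;0 0 1 0 0 -0.2 1")

```text
time_s: 25.55
ee_pos: [370.4, 290.1, 124.6]
tool_rot: [1.93, 2.477, 0.006]
contact_force: [0.2, -0.3, -1.6]
opening: 31.4
gripper_force: 30.0
```

```bash
python3 -c "
from h import *
go(480,0,130,3);go(591,-347,130,3)"
```

```text
t 25.6 pos [370.4 290.1 124.6] yaw 14.1 q6 0.28 open 31.4 -> rz 0.372 shift [-1.027  0.118 -0.019]
t 25.6 pos [370.4 290.1 124.6] yaw 14.1 q6 0.28 open 31.4 -> rz 0.372 shift [-2.239  0.194 -0.02 ]
```

>>> arm_command(motion="0 0 0.37 -1 0.1 -0.02 1;0 0 0.37 -1 0.1 -0.02 1;0 0 0.37 -1 0.1 -0.02 1;0 0 0.37 -1 0.1 -0.02 1;0 0 0.37 -1 0.1 -0.02 1;0 0 0.37 -1 0.1 -0.02 1;0 0 0.37 -1 0.1 -0.02 1")

```text
time_s: 26.42
ee_pos: [471.3, 6.3, 127.7]
tool_rot: [-2.161, -2.277, 0.002]
contact_force: [0.3, 0.2, -0.6]
opening: 31.3
gripper_force: 30.0
```

```bash
python3 -c "
from h import *
go(591,-347,130,3)"
```

```text
t 26.4 pos [471.3   6.3 127.7] yaw 3.0 q6 -0.18 open 31.3 -> rz -0.0 shift [-1.197  0.337 -0.009]
```

>>> arm_command(motion="0 0 0 -1 0.3 0 1;0 0 0 -1 0.3 0 1;0 0 0 -1 0.3 0 1;0 0 0 -1 0.3 0 1;0 0 0 -1 0.3 0 1;0 0 0 -1 0.3 0 1;0 0 0 -1 0.3 0 1")

```text
time_s: 27.3
ee_pos: [577.7, -286.9, 127.9]
tool_rot: [-2.159, -2.279, 0.0]
contact_force: [0.3, -0.3, -1.0]
opening: 31.9
gripper_force: 30.0
```

```bash
python3 -c "
from h import *
go(591,-347,50,3)"
```

```text
t 27.3 pos [ 577.7 -286.9  127.9] yaw 3.1 q6 -0.62 open 31.9 -> rz 0.004 shift [-0.203  0.034  0.259]
```

>>> arm_command(motion="0 0 0 -0.203 0.034 0 1;0 0 0 -0.203 0.034 0.1 1;0 0 0 -0.203 0.034 0.259 1;0 0 0 -0.203 0.034 0.35 1;0 0 0 -0.203 0.034 0.38 1;0 0 0 -0.203 0.034 0.38 1;0 0 0 -0.203 0.034 0.38 1")

```text
time_s: 28.18
ee_pos: [592.1, -348.9, 16.4]
tool_rot: [2.16, 2.279, 0.001]
contact_force: [0.6, -0.0, -0.5]
opening: 31.6
gripper_force: 30.0
```

Run:
```python
from h import *
from cell import optics
go(591,-347,-9,3)
im=optics.get_image("side");c=im["color"][95:195,250:370,::-1]
cv2.imwrite("pics/h9.png",cv2.resize(c,None,fx=6,fy=6,interpolation=cv2.INTER_CUBIC))
print(proj(im,[[591,-347,3],[591,-347,40]]).round(1))
```

```text
t 28.2 pos [ 592.1 -348.9   16.4] yaw 3.1 q6 -0.68 open 31.6 -> rz 0.003 shift [ 0.007 -0.003  0.085]
[[314.1 147.9]
 [314.7 137.6]]
```

View pics/h9.png

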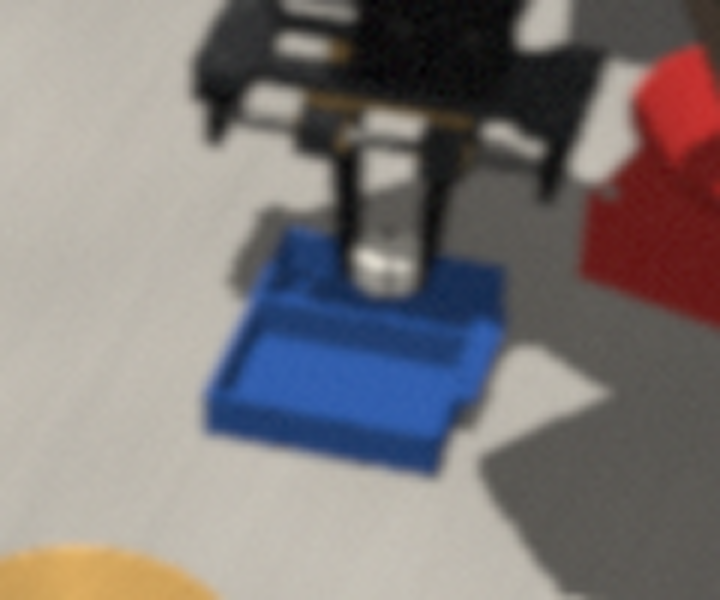

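The side crop shows the collar held above the narrow bay, with its front lower edge at crop (388,298). The divider top is at rows 302–320. I'll compute the gap before lowering.

Run:
```python
import pickle;from h import *
s=pickle.load(open("im0.pkl","rb"))["side"]
C=lambda a:np.array(a)/6+[250,95]
print("collar front",ray(s,C((388,298)),29),"collar top front",ray(s,C((388,270)),45))
print("div",ray(s,C([(388,303),(388,320)]),24))
print("tray corners far-left, far-right, near-left top",ray(s,C([(293,228),(505,268),(210,400),(440,440)]),24))
```

```text
collar front [[ 584.73337439 -328.97655982]] collar top front [[ 585.50551376 -329.28376177]]
div [[ 585.37217941 -331.63541354]
 [ 581.3100257  -318.9201994 ]]
tray corners far-left, far-right, near-left top [[ 647.96160297 -373.81798984]
 [ 540.62872946 -377.77950247]
 [ 639.91070497 -233.19796775]
 [ 531.96844564 -241.88069418]]
```

In side-camera coordinates the collar centre is at y≈-345 and the bay centre at y≈-346. I'll lower it.

>>> arm_command(motion="0 0 0 0.005 0 0.03 1;0 0 0 0.005 0 0.055 1;0 0 0 0.005 0 0.075 1;0 0 0 0.005 0 0.083 1;0 0 0 0.005 0 0.083 1;0 0 0 0.005 0 0.083 1")

```text
time_s: 28.98
ee_pos: [591.1, -347.5, -9.8]
tool_rot: [-2.162, -2.279, 0.0]
contact_force: [-2.2, 0.9, 5.2]
opening: 31.4
gripper_force: 30.0
```

Floor contact at 5 N. I'll release and lift.

>>> arm_command(motion="0 0 0 0 0 0 0.45;0 0 0 0 0 0 0.45;0 0 0 0 0 0 0.45;0 0 0 0 0 0 0.45;0 0 0 0 0 -0.15 0.45;0 0 0 0 0 -0.35 0.3;0 0 1 0 0.2 -0.4 0;0 0 1 0 -0.2 -0.4 0;0 0 1 0 -0.2 -0.4 0;0 0 1 0 -0.2 -0.4 0;0 0 1 0 -0.2 -0.4 0")

```text
time_s: 30.35
ee_pos: [532.0, -351.2, 110.5]
tool_rot: [2.677, 1.643, 0.001]
contact_force: [0.2, 0.3, -0.1]
opening: 95.0
gripper_force: 0.0
```

```bash
python3 -c "
from h import *
go(365.5,-272.5,60,-68)"
```

```text
t 30.4 pos [ 532.  -351.2  110.5] yaw -26.9 q6 -0.22 open 95.0 -> rz 1.369 shift [-0.018 -0.614  0.167]
```

>>> arm_command(motion="0 0 1 -0.018 -0.614 0.1 0;0 0 1 -0.018 -0.614 0.1 0;0 0 1 -0.018 -0.614 0.1 0;0 0 1 -0.018 -0.614 0.167 0;0 0 1 -0.018 -0.614 0.167 0;0 0 1 -0.018 -0.614 0.167 0")

```text
time_s: 31.1
ee_pos: [366.0, -272.6, 60.2]
tool_rot: [3.011, 0.895, 0.001]
contact_force: [-0.3, 0.9, -0.7]
opening: 95.2
gripper_force: 0.0
```

```bash
python3 -c "
from h import *
go(365.5,-272.5,-11,-68)"
```

```text
t 31.1 pos [ 366.  -272.6   60.2] yaw -56.9 q6 0.21 open 95.2 -> rz 0.371 shift [-0.001 -0.001  0.237]
```

>>> arm_command(motion="0 0 0.37 0 0 0.1 0;0 0 0.37 0 0 0.18 0;0 0 0.37 0 0 0.237 0;0 0 0.37 0 0 0.237 0;0 0 0.37 0 0 0.237 1;0 0 0.37 0 0 0.237 1;0 0 0.37 0 0 0.237 1;0 0 0.37 0 0 0.237 1;0 0 0.37 0 0 0.237 1;0 0 0.37 0 0 0.237 1;0 0 0.37 0 0 0.237 1;0 0 0.37 0 0 0.237 1;0 0 0.37 0 0 0.237 1")

```text
time_s: 32.72
ee_pos: [364.8, -272.0, -11.2]
tool_rot: [-3.084, -0.598, -0.0]
contact_force: [-0.2, 0.1, 0.3]
opening: 28.0
gripper_force: 31.6
```

>>> arm_command(motion="0 0 0 0 0 -0.2 1;0 0 0 0 0 -0.35 1;0 0 0 0 0 -0.45 1;0 0 0 0 0 -0.45 1")

```text
time_s: 33.22
ee_pos: [365.2, -272.5, 125.3]
tool_rot: [3.081, 0.597, 0.003]
contact_force: [0.3, 0.0, -2.5]
opening: 27.8
gripper_force: 31.6
```

```bash
python3 -c "
from h import *
go(609.5,3,125)"
```

```text
t 33.2 pos [ 365.2 -272.5  125.3] yaw -68.1 q6 0.4 open 27.8 -> rz 0.0 shift [ 1.098e+00 -5.480e-01  1.000e-03]
```

>>> arm_command(motion="0 0 0 1 -0.548 0 1;0 0 0 1 -0.548 0 1;0 0 0 1 -0.548 0 1;0 0 0 1 -0.548 0 1;0 0 0 1 -0.548 0 1;0 0 0 1 -0.548 0 1;0 0 0 1 -0.548 0 1;0 0 0 1 -0.548 0 1;0 0 0 1 -0.548 0 1")

```text
time_s: 34.35
ee_pos: [580.9, -8.4, 123.4]
tool_rot: [-3.084, -0.596, 0.001]
contact_force: [0.7, -0.4, -2.3]
opening: 27.8
gripper_force: 31.6
```

```bash
python3 -c "
from h import *
go(609.5,3,60)"
```

```text
t 34.4 pos [580.9  -8.4 123.4] yaw -68.1 q6 1.06 open 27.8 -> rz 0.0 shift [0.103 0.    0.211]
```

>>> arm_command(motion="0 0 0 0.103 0 0 1;0 0 0 0.103 0 0.1 1;0 0 0 0.103 0 0.211 1;0 0 0 0.103 0 0.211 1;0 0 0 0.103 0 0.211 1;0 0 0 0.103 0 0.211 0.4;0 0 0 0.103 0 0.211 0.4;0 0 0 0.103 0 0.211 0.4;0 0 0 0.103 0 0.211 0.4;0 0 0 0.103 0 0 0.4;0 0 0 0.103 0 -0.05 0.4;0 0 -1 0.103 0 -0.05 0;0 0 -1 0.103 0 -0.05 0;0 0 -1 0.103 0 -0.05 0")

```text
time_s: 36.1
ee_pos: [610.0, 4.2, 138.4]
tool_rot: [-2.82, -1.383, 0.001]
contact_force: [0.2, 0.7, -0.2]
opening: 81.6
gripper_force: 0.0
```

```bash
python3 -c "
from h import *
go(432,-17,100,-17)"
```

```text
t 36.1 pos [610.    4.2 138.4] yaw -37.7 q6 0.56 open 81.6 -> rz -0.691 shift [-0.419 -0.426  0.128]
```

>>> arm_command(motion="0 0 -0.69 -0.419 -0.426 0 0;0 0 -0.69 -0.419 -0.426 0 0;0 0 -0.69 -0.419 -0.426 0.05 0;0 0 -0.69 -0.419 -0.426 0.128 0;0 0 -0.69 -0.419 -0.426 0.2 0;0 0 -0.69 -0.419 -0.426 0.2 0;0 0 -0.69 -0.419 -0.426 0.2 0")

```text
time_s: 36.98
ee_pos: [432.3, -16.1, 79.2]
tool_rot: [2.531, 1.861, 0.0]
contact_force: [1.1, -1.9, 0.3]
opening: 95.1
gripper_force: 0.0
```

```bash
python3 -c "
from h import *
go(432,-17,-11,-17)"
```

```text
t 37.0 pos [432.3 -16.1  79.2] yaw -17.4 q6 0.11 open 95.1 -> rz -0.012 shift [-0.003 -0.     0.301]
```

>>> arm_command(motion="0 0 0 -0.003 0 0.15 0;0 0 0 -0.003 0 0.25 0;0 0 0 -0.003 0 0.3 0;0 0 0 -0.003 0 0.3 0;0 0 0 -0.003 0 0.3 1;0 0 0 -0.003 0 0.3 1;0 0 0 -0.003 0 0.3 1;0 0 0 -0.003 0 0.3 1;0 0 0 -0.003 0 0.3 1;0 0 0 -0.003 0 0.3 1;0 0 0 -0.003 0 0.3 1;0 0 0 -0.003 0 0.3 1;0 0 0 -0.003 0 0.3 1;0 0 0 -0.003 0 0.1 1;0 0 0 -0.003 0 -0.16 1;0 0 0 -0.003 0 -0.16 1;0 0 0 -0.003 0 -0.16 1")

```text
time_s: 39.1
ee_pos: [432.0, -16.9, 127.6]
tool_rot: [2.53, 1.86, 0.002]
contact_force: [0.3, 0.4, -1.4]
opening: 28.2
gripper_force: 27.4
```

```bash
python3 -c "
from h import *
go(609.5,3,125)"
```

```text
t 39.1 pos [432.  -16.9 127.6] yaw -17.4 q6 0.11 open 28.2 -> rz 0.0 shift [0.24  0.545 0.01 ]
```

Held. Over the funnel, drop and lift in one call.

>>> arm_command(motion="0 0 0 0.24 0.545 0 1;0 0 0 0.24 0.545 0 1;0 0 0 0.24 0.545 0 1;0 0 0 0.24 0.545 0 1;0 0 0 0.24 0.545 0 1;0 0 0 0.24 0.545 0.1 1;0 0 0 0.24 0.545 0.225 1;0 0 0 0.24 0.545 0.225 1;0 0 0 0.24 0.545 0.225 1;0 0 0 0.24 0.545 0.225 0.4;0 0 0 0.24 0.545 0.225 0.4;0 0 0 0.24 0.545 0.225 0.4;0 0 0 0.24 0.545 0.225 0.4;0 0 0 0.24 0.545 0 0.3;0 0 0 0.24 0.545 -0.05 0;0 0 0 0.24 0.545 -0.05 0")

```text
time_s: 41.1
ee_pos: [610.0, 3.0, 143.2]
tool_rot: [2.53, 1.86, 0.004]
contact_force: [0.2, 0.4, -0.9]
opening: 81.3
gripper_force: 0.0
```

```bash
python3 -c "
from h import *
go(434.5,-144,60,3)"
```

```text
t 41.1 pos [610.    3.  143.2] yaw -17.4 q6 0.2 open 81.3 -> rz -0.679 shift [-0.642 -0.413  0.276]
```

>>> arm_command(motion="0 0 -0.68 -0.642 -0.413 0 0;0 0 -0.68 -0.642 -0.413 0 0;0 0 -0.68 -0.642 -0.413 0 0;0 0 -0.68 -0.642 -0.413 0.1 0;0 0 -0.68 -0.642 -0.413 0.27 0;0 0 -0.68 -0.642 -0.413 0.27 0;0 0 -0.68 -0.642 -0.413 0.27 0;0 0 -0.68 -0.642 -0.413 0.27 0")

```text
time_s: 42.1
ee_pos: [434.5, -143.8, 62.0]
tool_rot: [2.159, 2.279, 0.001]
contact_force: [0.2, 0.1, 0.2]
opening: 94.9
gripper_force: 0.0
```

```bash
python3 -c "
from h import *
go(434.5,-144,-10,3)"
```

```text
t 42.1 pos [ 434.5 -143.8   62. ] yaw 3.1 q6 -0.52 open 94.9 -> rz 0.003 shift [-0.001 -0.     0.24 ]
```

>>> arm_command(motion="0 0 0 0 0 0.12 0;0 0 0 0 0 0.2 0;0 0 0 0 0 0.24 0;0 0 0 0 0 0.24 0;0 0 0 0 0 0.24 1;0 0 0 0 0 0.24 1;0 0 0 0 0 0.24 1;0 0 0 0 0 0.24 1;0 0 0 0 0 0.24 1;0 0 0 0 0 0.24 1;0 0 0 0 0 0.24 1;0 0 0 0 0 0 1;0 0 0 0 0 -0.2 1;0 0 0 0 0 -0.2 1;0 0 0 0 0 -0.2 1")

```text
time_s: 43.98
ee_pos: [433.3, -143.7, 120.4]
tool_rot: [-2.162, -2.279, -0.0]
contact_force: [-0.6, -0.0, -2.9]
opening: 50.0
gripper_force: 30.0
```

```bash
python3 -c "
from h import *
go(588,-280,20,3)"
```

```text
t 44.0 pos [ 433.3 -143.7  120.4] yaw 3.0 q6 -0.52 open 50.0 -> rz 0.001 shift [-0.481  0.491  0.335]
```

>>> arm_command(motion="0 0 0 -0.481 0.491 0 1;0 0 0 -0.481 0.491 0 1;0 0 0 -0.481 0.491 0 1;0 0 0 -0.481 0.491 0 1;0 0 0 -0.481 0.491 0.1 1;0 0 0 -0.481 0.491 0.25 1;0 0 0 -0.481 0.491 0.335 1;0 0 0 -0.481 0.491 0.38 1;0 0 0 -0.481 0.491 0.41 1;0 0 0 -0.481 0.491 0.424 1;0 0 0 -0.481 0.491 0.424 1;0 0 0 -0.481 0.491 0.424 1")

```text
time_s: 45.48
ee_pos: [588.8, -280.3, -5.6]
tool_rot: [2.161, 2.279, 0.001]
contact_force: [0.6, 0.4, -1.2]
opening: 49.7
gripper_force: 30.0
```

>>> arm_command(motion="0 0 0 0 0 0.004 1;0 0 0 0 0 0.004 1;0 0 0 0 0 0.004 0.35;0 0 0 0 0 0.004 0.35;0 0 0 0 0 0.004 0.35;0 0 0 0 0 -0.15 0.35;0 0 0 0 0 -0.35 0.35;0 0 0 0 0 -0.45 0.2;0 0 0 0 0 -0.45 0")

```text
time_s: 46.6
ee_pos: [589.3, -280.6, 131.2]
tool_rot: [2.159, 2.276, 0.002]
contact_force: [-0.4, -0.7, -0.1]
opening: 76.3
gripper_force: 0.0
```

```bash
python3 -c "
from h import *
go(480,-60,130,20);go(429,129,100,20)"
```

```text
t 46.6 pos [ 589.3 -280.6  131.2] yaw 3.0 q6 -0.6 open 76.3 -> rz -0.565 shift [ 0.754 -0.325  0.001]
t 46.6 pos [ 589.3 -280.6  131.2] yaw 3.0 q6 -0.6 open 76.3 -> rz -0.565 shift [ 1.392 -0.462  0.099]
```

>>> arm_command(motion="0 0 -0.56 0.95 -0.4 -0.05 0;0 0 -0.56 0.95 -0.4 -0.05 0;0 0 -0.56 0.95 -0.4 -0.05 0;0 0 -0.56 0.95 -0.4 -0.05 0;0 0 -0.56 0.95 -0.4 -0.05 0;0 0 -0.56 0.95 -0.4 -0.05 0;0 0 -0.56 0.95 -0.4 -0.05 0")

```text
time_s: 47.48
ee_pos: [453.7, -2.0, 143.1]
tool_rot: [-1.804, -2.571, 0.0]
contact_force: [0.4, -0.0, -0.3]
opening: 95.1
gripper_force: 0.0
```

Run:
```python
from h import *
from cell import optics
go(429,129,90,20)
im=optics.get_image("top");m=im["color"].max(2)<50
c=near(blobs(m,8),(213,261));print(cv2.boundingRect(c),cv2.contourArea(c))
im=optics.get_image("side")
t=im["color"][120:270,200:350,::-1];cv2.imwrite("pics/h10.png",cv2.resize(t,None,fx=4,fy=4,interpolation=cv2.INTER_CUBIC))
```

```text
t 47.5 pos [453.7  -2.  143.1] yaw 19.9 q6 -0.5 open 95.1 -> rz -0.004 shift [0.439 0.071 0.177]
(166, 285, 19, 42) 96.5
```

View pics/h10.png

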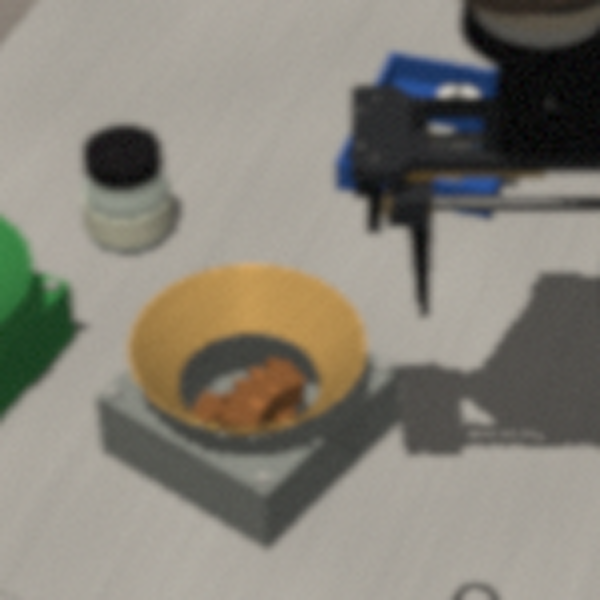

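The side crop shows both gears resting inside the hopper around crop (255,400), the jar untouched, and the collars in the tray behind the gripper. On to the coupler.

>>> arm_command(motion="0 0 0 0.439 0.071 0 0;0 0 0 0.439 0.071 0 0;0 0 0 0.439 0.071 0 0;0 0 0 0.439 0.071 0.1 0;0 0 0 0.439 0.071 0.177 0;0 0 0 0.439 0.071 0.177 0;0 0 0 0.439 0.071 0.177 0")

```text
time_s: 48.45
ee_pos: [429.5, 128.5, 91.0]
tool_rot: [1.807, 2.57, 0.0]
contact_force: [-0.0, -0.2, -0.5]
opening: 95.3
gripper_force: 0.0
```

```bash
python3 -c "
from h import *
go(429,129,6,20)"
```

```text
t 48.5 pos [429.5 128.5  91. ] yaw 19.8 q6 -0.2 open 95.3 -> rz -0.008 shift [ 0.002 -0.001  0.283]
```

>>> arm_command(motion="0 0 0 0 0 0.12 0;0 0 0 0 0 0.2 0;0 0 0 0 0 0.26 0;0 0 0 0 0 0.283 0;0 0 0 0 0 0.283 0;0 0 0 0 0 0.283 1;0 0 0 0 0 0.283 1;0 0 0 0 0 0.283 1;0 0 0 0 0 0.283 1;0 0 0 0 0 0.283 1;0 0 0 0 0 0.283 1;0 0 0 0 0 0.283 1;0 0 0 0 0 0.283 1;0 0 0 0 0 0.283 1")

```text
time_s: 50.2
ee_pos: [429.0, 129.2, 5.6]
tool_rot: [1.805, 2.571, 0.001]
contact_force: [0.8, 0.6, -0.5]
opening: 33.4
gripper_force: 30.0
```

>>> arm_command(motion="0 0 0 0 0 -0.15 1;0 0 0 0 0 -0.25 1;0 0 0 0 0 -0.25 1;0 0 0 0 0 -0.25 1")

```text
time_s: 50.7
ee_pos: [428.2, 129.1, 79.8]
tool_rot: [-1.805, -2.57, 0.001]
contact_force: [-0.0, 0.3, -2.5]
opening: 33.2
gripper_force: 30.0
```

```bash
python3 -c "
from h import *
go(559,309.5,9.5)"
```

```text
t 50.7 pos [428.2 129.1  79.8] yaw 19.8 q6 -0.2 open 33.2 -> rz 0.0 shift [0.418 0.614 0.234]
```

>>> arm_command(motion="0 0 0 -0.418 0.614 0 1")

```text
time_s: 50.82
ee_pos: [486.4, 114.2, 79.2]
tool_rot: [-1.8, -2.569, 0.006]
contact_force: [1.2, -0.1, -3.0]
opening: 33.3
gripper_force: 30.0
```

I typed the x sign wrong in that row. It was harmless, 60 mm over clear bench, so I'll recompute.

```bash
python3 -c "
from h import *
go(559,309.5,9.5)"
```

```text
t 50.8 pos [486.4 114.2  79.2] yaw 20.0 q6 -0.25 open 33.3 -> rz 0.0 shift [0.529 0.451 0.231]
```

>>> arm_command(motion="0 0 0 0.5 0.2 -0.1 1;0 0 0 0.5 0.2 -0.1 1;0 0 0 0.5 0.2 -0.1 1;0 0 0 0.5 0.2 -0.1 1;0 0 0 0.5 0.2 -0.1 1;0 0 0 0.5 0.2 -0.1 1")

```text
time_s: 51.58
ee_pos: [494.6, 274.0, 109.8]
tool_rot: [-1.807, -2.569, 0.002]
contact_force: [-0.0, -0.2, -2.7]
opening: 33.3
gripper_force: 30.0
```

```bash
python3 -c "
from h import *
go(559,309.5,9.5)"
```

```text
t 51.6 pos [494.6 274.  109.8] yaw 19.8 q6 0.04 open 33.3 -> rz 0.0 shift [0.039 0.242 0.334]
```

The base is the rate-limited pose, so the helper's numbers hold. Placing in the dish.

>>> arm_command(motion="0 0 0 0.039 0.242 0 1;0 0 0 0.039 0.242 0 1;0 0 0 0.039 0.242 0.1 1;0 0 0 0.039 0.242 0.2 1;0 0 0 0.039 0.242 0.27 1;0 0 0 0.039 0.242 0.31 1;0 0 0 0.039 0.242 0.325 1;0 0 0 0.039 0.242 0.333 1;0 0 0 0.039 0.242 0.333 1;0 0 0 0.039 0.242 0.333 1")

```text
time_s: 52.82
ee_pos: [559.4, 310.9, 11.3]
tool_rot: [1.805, 2.571, 0.001]
contact_force: [-0.6, -0.4, -2.8]
opening: 33.3
gripper_force: 30.0
```

>>> arm_command(motion="0 0 0 0 0 0.005 1;0 0 0 0 0 0.009 1;0 0 0 0 0 0.009 1;0 0 0 0 0 0.009 1")

```text
time_s: 53.32
ee_pos: [559.3, 310.8, 8.7]
tool_rot: [1.805, 2.571, 0.001]
contact_force: [-1.7, -1.1, 5.1]
opening: 33.4
gripper_force: 30.0
```

Contact. Release and lift, then step aside for a final look.

>>> arm_command(motion="0 0 0 0 0 0 0.5;0 0 0 0 0 0 0.2;0 0 0 0 0 0 0.2;0 0 0 0 0 0 0.2;0 0 0 0 0 0 0.2;0 0 0 0 0 -0.15 0.2;0 0 0 0 0 -0.3 0.2;0 0 0 0 0 -0.45 0.2;0 0 0 0 0 -0.5 0.2;0 0 0 0.3 -0.6 -0.5 0.2;0 0 0 0.3 -0.6 -0.5 0.2;0 0 0 0.3 -0.6 -0.5 0.2;0 0 0 0.3 -0.6 -0.5 0.2;0 0 0 0.3 -0.6 -0.5 0.2;0 0 0 0.3 -0.6 -0.5 0.2")

```text
time_s: 55.2
ee_pos: [360.7, 334.4, 157.8]
tool_rot: [1.806, 2.57, 0.001]
contact_force: [0.8, -0.3, 0.8]
opening: 76.1
gripper_force: 0.0
```

Run:
```python
from h import *
from cell import optics
t=optics.get_image("top")["color"];s=optics.get_image("side")["color"]
z=lambda a,f:cv2.resize(a[:,:,::-1],f,interpolation=cv2.INTER_CUBIC)
# dish top, tray top / dish side, tray side
A=np.vstack([z(t[180:255,110:210],(400,300)),z(t[170:237,310:400],(400,300))])
B=np.vstack([z(s[275:380,160:300],(400,300)),z(s[125:188,270:354],(400,300))])
cv2.imwrite("pics/end.png",np.hstack([A,B]))
```

```text
(no output)
```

View pics/end.png

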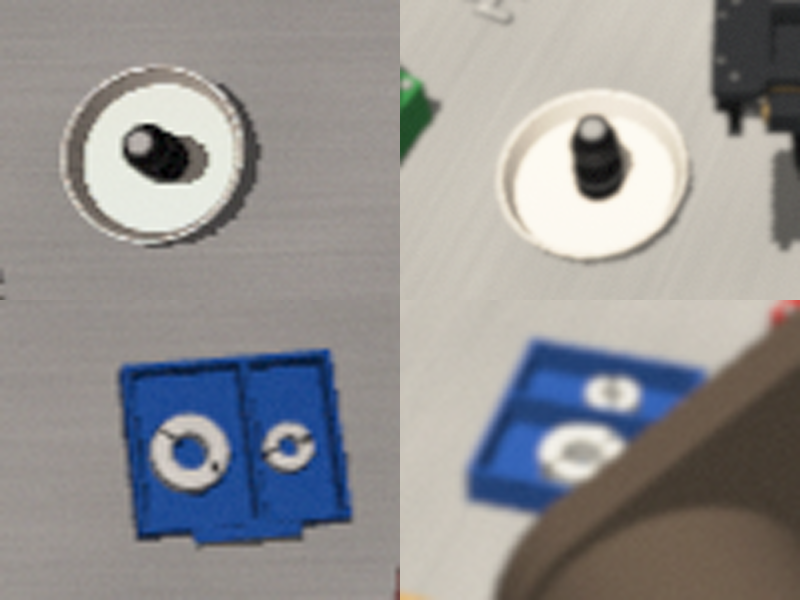

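The coupler stands upright in the dish with its foot near the centre. The large collar lies flat in the wide bay at (190,453), and the small one in the narrow bay at (288,447). Handing in.

```bash
python3 -c "
from cell import robot
print(robot.finish_job())"
```

```text
the job is handed in; nothing more can be done
None
```

All five parts are placed as asked (both collars flat in their bays, the coupler upright in the dish, both gear segments in the hopper) and the job was handed in at about 55 s; the cameras confirmed the placements, but no verdict came back.

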